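Pin the lamp shuttle with the long locating pin

ROBOT

A 6-joint arm with a two-finger parallel gripper is mounted at the origin on the work surface. World frame = base frame: x ahead of the robot, y to its left, z up, the work surface at z = 0. Lengths are in m, angles in rad, forces in N, time in s.
With the tool pointing down it reaches from about 0.425 to 0.95 m from the base axis. Payload 3.5 kg.
Tool frame: the origin (TCP) lies midway between the tips of the shut fingers; the grasp point (between the pads) lies ctrl.grasp_offset behind it (ctrl.grasp_offset is the distance from the TCP to the grasp point, in m); x points along the fingers, y is the direction in which the jaws open and shut, and the axes are right-handed (so a half turn about x gives the same grasp; the last joint's range is limited). The gripper opens to 85 mm and grips with 20 to 120 N. Pads are 22 mm wide; open, the fingers measure 114 mm over their backs; the gripper's body (76 mm by 85 mm) begins 54 mm behind the grasp point. The pads swing forward as they close: fully open they stand 13 mm farther back than shut.
Start: joints at [1.035, 0.286, 1.577, -0, 1.279, -0.15], TCP at [0.254, 0.625, 0.192] pointing down, gripper open.
Joint ranges: [-2.77, 2.77], [-0.9, 2.22], [0.21, 2.48], [-1.53, 4.67], [0.24, 2.81], [-2.84, 2.84]. Speed limits (rad/s): [2.79, 2.79, 3.14, 3.14, 3.14, 3.14].

INTERFACE

Orientations are given as a unit quaternion [x, y, z, w].
In Python, from plant import readout, read_camera, sign_off, ctrl gives the robot as it stands.
- The arm moves only by the tool drive_tool, never from a script. Its argument "steps" is a list of rows, each a list of 5 numbers: the shift along the tool's x, y, z in cm, then the turn about the tool's x in degrees, then the opening, from 0 (shut) to 1 (fully open). A call has 1 to 10 rows; each row shifts and turns the commanded pose from where the row before left it, along the tool's axes as they then stand; what a row does not reach is not made up. A row lasts 1/10 s, in which the tool goes at most 50 mm and 8.59 degrees, less where a joint would pass 70% of its speed; a pose out of reach is approached as far as the arm can. A call is refused whole if a number of a shift passes 5 or a number of a turn 8.59, either way. A call with a gripper value outside its range is refused whole. The fingers move at their own pace and stop on an object; "force" is the grip in N (left out, the last holds). Time passes only in rows, so rows that do not move let the fingers close. It gives the time, the measured TCP pose, the force and the opening at its end, in the units of the state.
- readout.get_state(): the state, without advancing time (a new reading comes with each control period).
- read_camera(name): name is "scene" or "top"; returns a dict with "frame" (420x560x3 uint8, red, green, blue), "vertical_fov" (degrees; the focal length in pixels is half the picture's height over the tangent of half this angle, whatever the lens; pixels are square), "cx", "cy" (the principal point, pixels), "eye" and "orientation" of the camera in the world. Camera axes: x right, y up, looking along -z (the intrinsics and any distortion apply to the point x, -y, -z); pixel columns grow to the right and rows downward; lengths in m; the calibration is good to about 2 mm. A picture is of the moment at which its call begins. There is no depth.
- sign_off(): hands the job in, once; it reports no verdict.
The state is a dict: "time": time; "qpos": joint angles; "dq": joint speeds; "joint_efforts": joint torques, N m; "eef_pos": TCP position; "tcp_rot": TCP orientation; "contact_force": force on the tool from outside, world axes, zero at the start; "wrist_torque": the same for the moment, N m; "opening": opening from 0.0 (shut) to 1.0 (fully open).
Only numpy, scipy, OpenCV 4.12 (cv2) and the standard library are available. Lean on these libraries where they do the work, as an engineer would, in place of code of your own. Each camera call takes 0.05 s, during which the arm holds its last target. There are 200 camera calls.

TASK

First push the lamp jig's shuttle fully home against its stop, then take the long pin from the rack and thread it from above through the bridge's upper bushing and on through the shuttle's bushing below, so that it spans both. Finish while still holding the pin upright there: its tip out below the lower bushing and its head about a centimetre clear of the upper one, carried by the gripper alone and not let down onto its head. Leave the short pins in the rack and the lampholder and loose lamp between rack and jig where they are.

Things in the scene. Friction and masses are not known exactly. Their poses are not given: they have to be found in the camera images.
- jig: The fixed pinning jig: a grey base plate 190 x 124 mm with two rails, an aluminium bridge 50 mm long (along x) and 118 mm wide, whose top is 125 mm above the table. Origin on the table straight below both the upper bushing and the place where the lower bushing sits when the shuttle is home; x points along the rails towards the end stop (the way the shuttle is pushed in), z up. The base plate's top is 10 mm high.
- upper_bushing (a point): Centre of the upper bushing's mouth, in the bridge's top face 125 mm above the table: a plain upright through bore 14 mm wide, in a plate 15 mm thick (its underside is 110 mm up). A thin brass ring 28 mm wide is inlaid around it. Axes as the jig's.
- lower_bushing (a point): Centre of the lower bushing's mouth, in the shuttle's top face 60 mm above the table: the same upright 14 mm through bore in the 15 mm thick shuttle plate (underside 45 mm up; below it is a free gap down to the base plate at 10 mm). The same brass ring is inlaid around it. It moves with the shuttle and is straight under the upper bushing when the shuttle is home. Axes as the jig's.
- shuttle (a joint): How far the shuttle, an aluminium sliding plate 155 x 78 x 15 mm under the bridge that carries a lamp in a small cradle, is pulled out towards the jig's -x (m): 0 = fully home against a firm stop, at most 0.065. It slides with about 3 N of friction and stays where it is left.
- shuttle_knob (a point): Centre of the top of the shuttle's knob: an upright black round post 18 mm in diameter and 40 mm high (from 60 to 100 mm above the table) on the shuttle's outer end. It is 105 mm to the jig's -x of the lower bushing; the lamp cradle begins 40 mm from it towards the bushing.
- long_pin: The long steel locating pin, about 0.14 kg: a round shank 10 mm in diameter and 110 mm long with a round nose (5 mm radius, ending in a 6 mm wide flat foot), under a round grip head 18 mm in diameter and 36 mm high (146 mm in all). Origin at the tip's centre, z along the pin to the head. At the start it stands upright in one of the rack's three holes, its tip 10 mm above the table, its head from 120 to 156 mm.
- short_pin_a: A shorter steel pin, same shape but with a 60 mm shank (96 mm in all), too short for this job; stands upright in the rack, head from 70 to 106 mm above the table. Origin at its tip. Stays in the rack.
- short_pin_b: The other short pin, identical to the first. Origin at its tip. Stays in the rack.
- rack: The fixed grey pin rack, a block 60 x 210 x 45 mm with three square holes in a row, 70 mm apart along its y, 11.5 mm across and 35 mm deep. Origin under its centre, on the table.
- lampholder: Bystander: white ceramic lampholder, 40 mm wide, 34 mm high, standing between jig and rack. Origin at its underside.
- lamp: Bystander: small glass lamp with a ceramic foot, 66 mm long along its x, 14 mm high, lying between jig and rack. Origin at its underside.
Mind the look-alikes: they are no part of the job. Leave any blue look-alike of the long_pin alone.

How it is judged:
By the outcome, as a careful person would: the job done as asked, in the order asked, and still so for the second after the job is handed in, while the arm keeps its last pose, push and grip.
It also fails if it takes over 59 s, if anything falls off the work surface, if the arm or the gripper's body presses on something with over 40 N, if the wrist force passes 120 N, or if a joint passes its speed limit or range.

## Working session

There is one attempt and no reset: what is moved stays moved. The work goes in short steps, Python scripts to look and compute and a tool call to move; the robot and the scene stay as the last step left them, time stands still between calls to the robot, and variables do not carry over. Pictures are saved under pics/ and viewed, about 8 in all and at most 12, crops included, and the job is handed in when it is done.

Besides the shell and the picture viewer there is one more tool, called as a command line: name --pt "numbers of a row" for each row, then --argument value for the rest. drive_tool: Moves the arm, as the interface text tells. Its arguments: {"type":"object","properties":{"steps":{"type":"array","items":{"type":"array","items":{"type":"number"}}},"force":{"type":"number"}},"required":["steps"]}

```bash
mkdir -p pics; ls; cat > h.py <<'E'
import numpy as np, cv2
from scipy.spatial.transform import Rotation as R
from plant import readout, read_camera, sign_off, ctrl
def cam(n):
    c=read_camera(n); c['f']=210/np.tan(np.radians(c['vertical_fov'])/2)
    o=np.array(c['orientation']); c['R']=R.from_quat(o).as_matrix() if o.size==4 else o.reshape(3,3)
    return c
def K(c): return np.array([[c['f'],0,c['cx']],[0,c['f'],c['cy']],[0,0,1.]])
def dist(c): return np.array(c.get('distortion',np.zeros(5)),float)
def ray(c,u,v):
    p=cv2.undistortPoints(np.array([[[u,v]]],float),K(c),dist(c))[0,0]
    return c['R']@np.array([p[0],-p[1],-1.])
def onz(c,u,v,z):
    d=ray(c,u,v); e=np.array(c['eye']); return e+d*(z-e[2])/d[2]
def proj(c,P):
    q=c['R'].T@(np.array(P,float)-c['eye']); q=np.array([q[0],-q[1],-q[2]])
    return cv2.projectPoints(q.reshape(1,1,3),np.zeros(3),np.zeros(3),K(c),dist(c))[0].ravel()
E
python3 - <<'E'
from h import *
for n in('scene','top'):
    c=cam(n); print({k:v for k,v in c.items() if k!='frame'}); cv2.imwrite(f'pics/{n}0.png',c['frame'][:,:,::-1])
print(readout.get_state(), ctrl.grasp_offset)
E
```

```text
pics
{'vertical_fov': 49.350357860705124, 'cx': 284.39849962637334, 'cy': 207.20467039461755, 'eye': array([ 0.88105779, -0.57992552,  0.69307966]), 'orientation': array([0.40271443, 0.10318425, 0.20016162, 0.88719187]), 'f': np.float64(457.0942408013277), 'R': array([[ 0.89857667, -0.27205595,  0.34430441],
       [ 0.43827111,  0.59551282, -0.67326289],
       [-0.02187251,  0.755877  ,  0.65434819]])}
{'vertical_fov': 52.02399880322602, 'cx': 277.9500730556535, 'cy': 218.20558451990115, 'eye': array([0.41843193, 0.00821899, 0.93573234]), 'orientation': array([-0.06074517,  0.0710697 ,  0.71209024, -0.6958352 ]), 'f': np.float64(430.33504367453133), 'R': array([[-0.02424681,  0.98236061, -0.18541769],
       [-0.99962918, -0.02152496,  0.01667883],
       [ 0.01239352,  0.18575334,  0.98251824]])}
{'time': 0.1, 'qpos': array([ 1.03499681e+00,  2.87113131e-01,  1.57802718e+00, -1.21842785e-05,
        1.27863261e+00, -1.50017380e-01]), 'dq': array([-0.00158792, -0.00316747, -0.00123935,  0.00235001, -0.00041477,
       -0.00012468]), 'joint_efforts': array([ 1.61910157e-04, -4.07292831e+01, -2.93700367e+01, -2.32756474e-04,
        3.43951528e-03,  1.59545908e-05]), 'eef_pos': array([0.2536248 , 0.62480063, 0.19106342]), 'tcp_rot': array([ 0.1348217 ,  0.69424799, -0.1362764 ,  0.6937374 ]), 'contact_force': array([-0.48661607, -0.25302645, -0.22432935]), 'wrist_torque': array([-0.05371442, -0.01307854,  0.00271947]), 'opening': 1.0003001559579476} 0.0187
```

View pics/scene0.png

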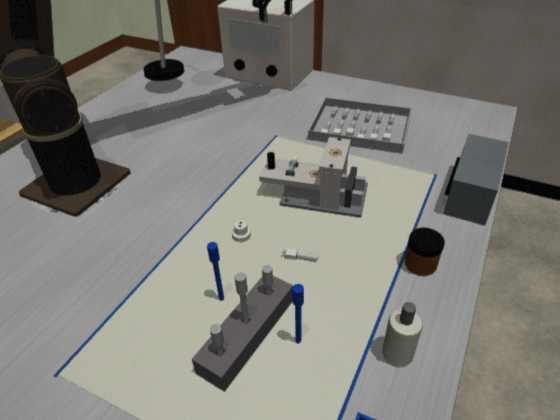

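View pics/top0.png

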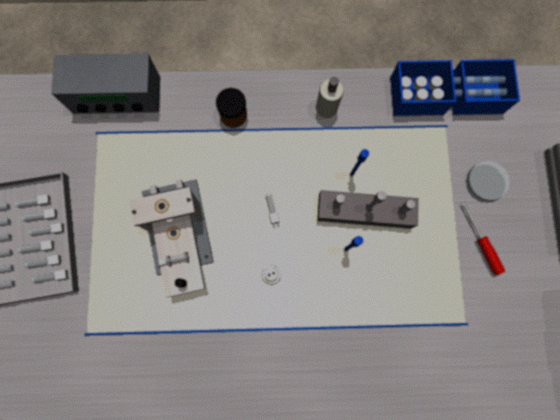

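The scene view (1) shows the jig around (315,175), with the black knob at (271,158). The rack is at (245,330), its pins at (217,335), (241,285) and (267,275), and blue look-alikes stand at (213,246) and (298,290). In the top view (2), the upper bushing is at (162,206), the lower at (173,233), the knob at (181,283) and the rack pins at (340,200), (380,197) and (409,206), with blue pins at (364,155) and (357,241).

Candidates for the long pin are grey at scene (241,285), grey short at (217,335) and (267,275), and blue at (213,246) and (298,290). I choose the tall grey one in the middle, and check it in a crop.

```bash
python3 - <<'E'
import cv2,numpy as np
s=cv2.imread('pics/scene0.png');t=cv2.imread('pics/top0.png')
f=lambda im,x,y,w,h,k:cv2.resize(im[y:y+h,x:x+w],None,fx=k,fy=k,interpolation=cv2.INTER_CUBIC)
a=np.vstack([np.hstack([f(t,125,170,100,75,4),f(t,310,140,100+10,75,4)[:, :400]]),np.hstack([f(s,250,135,100,75,4),f(s,190,235,100+20,90,10/3.)[:300,:400]])])
cv2.imwrite('pics/crop1.png',a)
E
```

```text
(no output)
```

View pics/crop1.png

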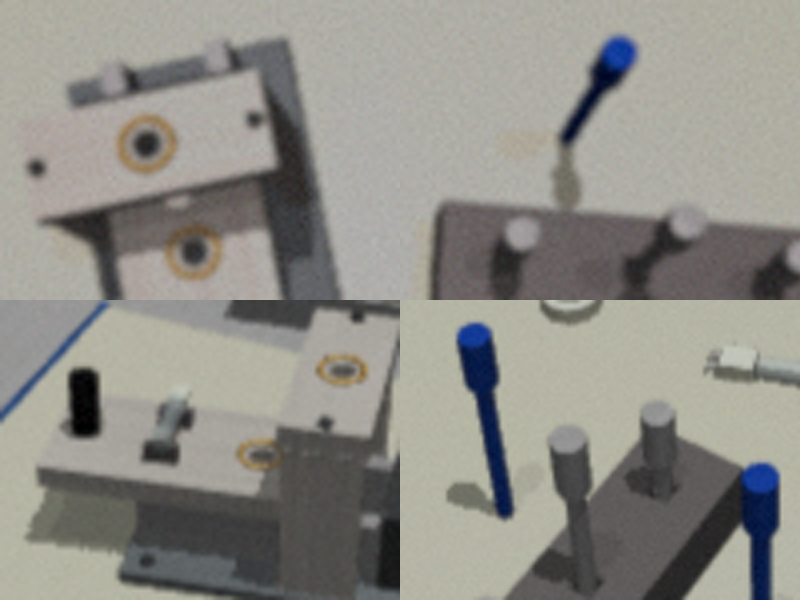

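The crop (3) confirms it: the tall grey pin, head top at scene (240.7,277) and top (382,195.5), is the long pin. The brass rings are clear in both views, so I now compute positions.

```bash
cat >> h.py <<'E'
def tri(a,ua,b,ub):
    A=[];y=[]
    for c,u in((a,ua),(b,ub)):
        d=ray(c,*u);d/=np.linalg.norm(d);M=np.eye(3)-np.outer(d,d);A.append(M);y.append(M@c['eye'])
    A=np.vstack(A);y=np.hstack(y);p=np.linalg.lstsq(A,y,rcond=None)[0]
    return p,np.linalg.norm(A@p-y)
def rings(c,win):
    "ellipse centres of brass rings in window x0,y0,x1,y1"
    x0,y0,x1,y1=win;k=4
    im=cv2.resize(c['frame'][y0:y1,x0:x1],None,fx=k,fy=k,interpolation=cv2.INTER_CUBIC)
    im=cv2.GaussianBlur(im,(0,0),2).astype(float)
    m=((im[:,:,0]-im[:,:,2])>45).astype(np.uint8)
    out=[]
    for q in cv2.findContours(m,cv2.RETR_EXTERNAL,cv2.CHAIN_APPROX_NONE)[0]:
        if len(q)>50:
            e=cv2.fitEllipse(q); out.append((np.round([(e[0][0]+.5)/k-.5+x0,(e[0][1]+.5)/k-.5+y0],2),np.round(np.array(e[1])/k,1)))
    return out
E
python3 - <<'E'
from h import *
t=cam('top');s=cam('scene')
rt=rings(t,(145,190,190,250));rs=rings(s,(300,140,355,190));print(rt,rs)
P=np.round
for r in rt: print('top on .125',P(onz(t,*r[0],.125),4),'.06',P(onz(t,*r[0],.06),4))
for r in rs: print('scene on .125',P(onz(s,*r[0],.125),4),'.06',P(onz(s,*r[0],.06),4))
for n,a,b in(('long',(382,195.5),(240.7,277)),('blue1',(364.5,153),(298.3,286.6)),('blue2',(358,241),(213.1,244.9)),('ub',(161.5,206),(335.7,152.5))):
    print(n,*tri(t,a,s,b))
print('knob',onz(t,181,283,.1),onz(s,270.7,153.7,.1))
print('long z.156',onz(t,382,195.5,.156),onz(s,240.7,277,.156))
# bridge direction from screw dots in top (34,166),(254,119) /4+offset ; bridge width axis = y jig
a=onz(t,125+36/4,170+167/4,.125);b=onz(t,125+254/4,170+119/4,.125);print(a,b,np.degrees(np.arctan2(*(b-a)[1::-1])))
for u in((340.5,198.7),(409,206)):print('short',onz(t,*u,.106))
E
```

```text
[(array([172.92, 232.64]), array([12.1, 12.4])), (array([161.06, 205.5 ]), array([13.4, 14.3]))] [(array([312.14, 173.3 ]), array([4.9, 6.1])), (array([335.67, 151.97]), array([ 6.4, 10.6])), (array([333.11, 151.52]), array([5.4, 7.7]))]
top on .125 [0.5479 0.1946 0.125 ] .06 [0.5583 0.2096 0.06  ]
top on .125 [0.6012 0.2184 0.125 ] .06 [0.6158 0.2353 0.06  ]
scene on .125 [0.5874 0.125  0.125 ] .06 [0.5538 0.2056 0.06  ]
scene on .125 [0.6034 0.2181 0.125 ] .06 [0.5716 0.3094 0.06  ]
scene on .125 [0.5976 0.2175 0.125 ] .06 [0.5652 0.3087 0.06  ]
long [ 0.60639486 -0.20045472  0.15277829] 0.0020174317203864142
blue1 [ 0.69260315 -0.17466838  0.14577573] 0.0013386464457059786
blue2 [ 0.52306288 -0.15207297  0.14261852] 0.0025238348018446215
ub [0.60195749 0.21905606 0.12212917] 0.0018128620650522556
knob [0.45387174 0.18288133 0.1       ] [0.45810706 0.1858913  0.1       ]
long z.156 [ 0.60448538 -0.20045006  0.156     ] [ 0.60913853 -0.20182846  0.156     ]
[0.59004604 0.2697467  0.125     ] [0.61141215 0.16601514 0.125     ] -78.36127467606336
short [ 0.61165297 -0.13084009  0.106     ]
short [ 0.59392578 -0.26598431  0.106     ]
```

```bash
cat >> h.py <<'E'
def rel(P,say=''):
    "cm shift in tool axes from current TCP to world P"
    s=readout.get_state();M=R.from_quat(s['tcp_rot']).as_matrix()
    print(say,'shift cm',np.round(M.T@(np.array(P)-s['eef_pos'])*100,2),'at',np.round(s['eef_pos'],4),'t',round(s['time'],2),'F',np.round(s['contact_force'],1),'op',round(float(s['opening']),3))
    return M
E
python3 - <<'E'
from h import *
M=rel([.422,.179,.2]);print(M.round(3));yaw=lambda v:np.degrees(np.arctan2(v[1],v[0]))
print('yaw y',yaw(M[:,1]),'z',yaw(M[:,2]),readout.get_state()['qpos'])
E
```

```text
shift cm [ -0.81 -34.99  32.37] at [0.2537 0.625  0.1914] t 0.2 F [-0.2  0.4  0.9] op 1.001
[[-0.001  0.376  0.927]
 [-0.001  0.926 -0.376]
 [-1.    -0.002 -0.   ]]
yaw y 67.89567310013085 z -22.10434709092919 [ 1.03498975e+00  2.86870720e-01  1.57761767e+00 -3.86003198e-06
  1.27866053e+00 -1.50011999e-01]
```

drive_tool --pt "0 -3.5 3.24 0 0" --pt "0 -3.5 3.24 0 0" --pt "0 -3.5 3.24 0 0" --pt "0 -3.5 3.24 0 0" --pt "0 -3.5 3.24 0 0" --pt "0 -3.5 3.24 0 0" --pt "0 -3.5 3.24 0 0" --pt "0 -3.5 3.24 0 0" --pt "0 -3.5 3.24 0 0" --pt "0 -3.5 3.24 0 0"

```text
time: 1.2
eef_pos: [0.4226, 0.1774, 0.1924]
tcp_rot: [0.136, 0.694, -0.135, 0.694]
contact_force: [1.6, 0.9, -0.7]
opening: 0.001
```

drive_tool --pt "0 0 0 -8.5 0" --pt "0 0 0 -8.5 0" --pt "0 0 0 -8.5 0" --pt "0 0 0 -8.5 0" --pt "0 0 0 0 0" --pt "0 0 0 0 0"

```text
time: 1.8
eef_pos: [0.4223, 0.1792, 0.1922]
tcp_rot: [-0.072, 0.703, 0.072, 0.703]
contact_force: [-0.5, 0.5, 0.4]
opening: 0.004
```

```bash
python3 - <<'E'
from h import *
M=rel([.422,.179,.075]);print(M.round(3))
E
```

```text
shift cm [ 1.172e+01 -1.000e-02 -3.000e-02] at [0.4223 0.1792 0.1922] t 1.8 F [-0.5  0.5  0.4] op 0.004
[[-0.    -0.203  0.979]
 [-0.     0.979  0.203]
 [-1.    -0.    -0.   ]]
```

drive_tool --pt "3 0 0 0 0" --pt "3 0 0 0 0" --pt "2 0 0 0 0" --pt "1.5 0 0 0 0" --pt "1 0 0 0 0" --pt "0.7 0 0 0 0" --pt "0.5 0 0 0 0" --pt "0 0 0 0 0"

```text
time: 2.6
eef_pos: [0.4224, 0.1792, 0.0751]
tcp_rot: [-0.073, 0.703, 0.073, 0.703]
contact_force: [-0.5, -0.1, 0.1]
opening: -0.002
```

```bash
python3 - <<'E'
from h import *
t=cam('top');s=cam('scene');rel([.456,.187,.075])
f=lambda im,x,y,w,h,k:cv2.resize(im[y:y+h,x:x+w],None,fx=k,fy=k,interpolation=cv2.INTER_CUBIC)
cv2.imwrite('pics/knob.png',np.hstack([f(t['frame'],125,180,100,140,4),f(s['frame'],230,110,100,140,4)])[:,:,::-1])
E
```

```text
shift cm [0.1  0.07 3.39] at [0.423  0.1793 0.0759] t 2.7 F [ 0.3 -0.2  0.3] op -0.003
```

View pics/knob.png

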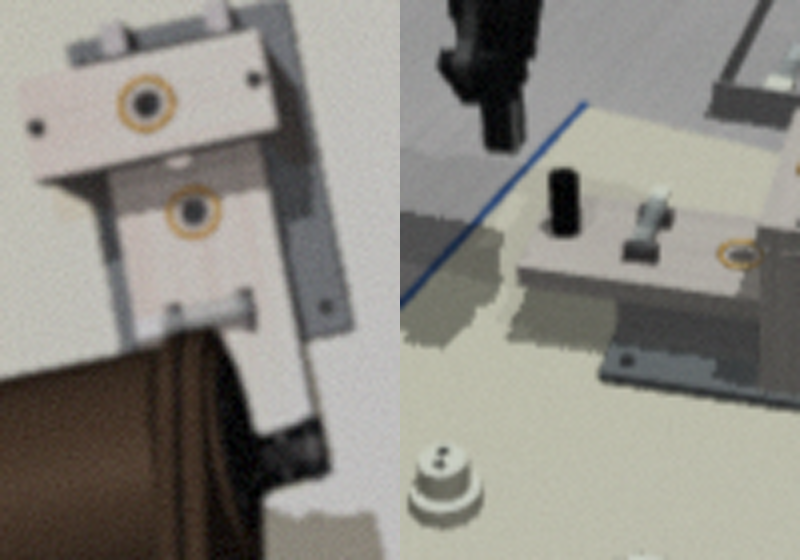

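View 4 shows the shut fingers behind the knob, with the tip at scene crop (505,150) and the knob at (565,205), both on the jig axis. I push along tool +z.

drive_tool --pt "0 0 0.7 0 0" --pt "0 0 0.7 0 0" --pt "0 0 0.7 0 0" --pt "0 0 0.7 0 0" --pt "0 0 0.7 0 0" --pt "0 0 0.7 0 0" --pt "0 0 0.5 0 0" --pt "0 0 0.3 0 0"

```text
time: 3.5
eef_pos: [0.4719, 0.1896, 0.0753]
tcp_rot: [-0.073, 0.703, 0.073, 0.703]
contact_force: [0.3, 0.6, 0.5]
opening: -0.0
```

drive_tool --pt "0 0 0.2 0 0" --pt "0 0 0.2 0 0" --pt "0 0 0.1 0 0"

```text
time: 3.8
eef_pos: [0.4763, 0.1906, 0.0753]
tcp_rot: [-0.073, 0.703, 0.073, 0.703]
contact_force: [-0.6, -0.3, 1.3]
opening: 0.003
```

```bash
python3 - <<'E'
from h import *
s=cam('scene');rel([.497,.196,.075]);t=cam('top');print(rings(t,(145,190,190,250)))
E
```

```text
shift cm [0.04 0.11 2.13] at [0.4764 0.1906 0.0754] t 3.85 F [0.5 0.6 0.7] op -0.003
[(array([176.81, 231.27]), array([5.1, 8.5])), (array([161.04, 205.51]), array([13.8, 14.7]))]
```

```bash
python3 - <<'E'
from h import *
t=cam('top');s=cam('scene')
f=lambda im,x,y,w,h,k:cv2.resize(im[y:y+h,x:x+w],None,fx=k,fy=k,interpolation=cv2.INTER_CUBIC)
cv2.imwrite('pics/knob2.png',np.hstack([f(t['frame'],125,180,100,140,4),f(s['frame'],250,110,100,140,4)])[:,:,::-1])
E
```

```text
(no output)
```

View pics/knob2.png

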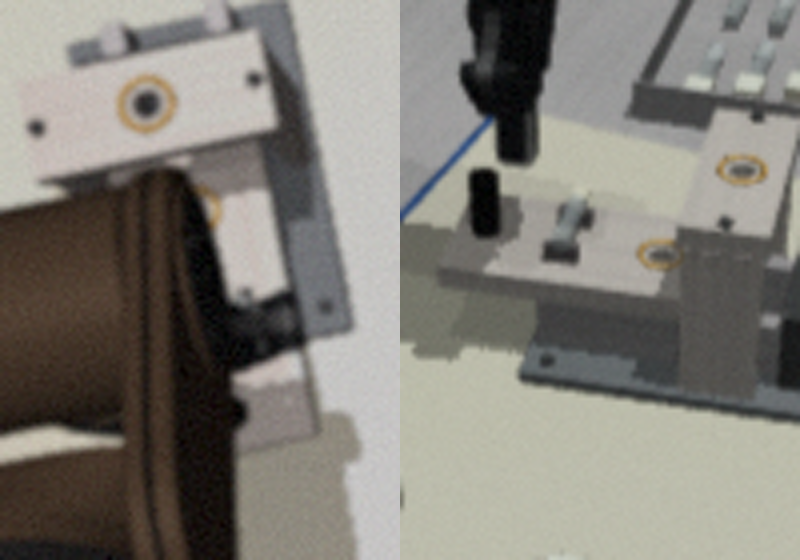

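```bash
python3 - <<'E'
from h import *
t=cam('top');s=cam('scene');p=readout.get_state()['eef_pos']
print('tcp',proj(t,p),proj(s,p)); 
for q in([.455,.185,.1],[.455,.185,.06],[.602,.2187,.125]): print(q,proj(t,q),proj(s,q))
# knob dark blob original images
for n,w in(('top0',(165,270,200,296)),('scene0',(262,148,282,172))):
    im=cv2.imread(f'pics/{n}.png');x0,y0,x1,y1=w;m=(im[y0:y1,x0:x1].max(2)<45);ys,xs=np.nonzero(m);print(n,xs.min()+x0,xs.max()+x0,ys.min()+y0,ys.max()+y0,xs.mean()+x0,ys.mean()+y0)
E
```

```text
tcp [179.93598566 272.21665331] [278.94085528 163.30612631]
[0.455, 0.185, 0.1] [179.90137613 282.43196351] [269.32036568 153.5869926 ]
[0.455, 0.185, 0.06] [184.1131554  283.21101988] [270.05884825 167.7361167 ]
[0.602, 0.2187, 0.125] [160.93303922 205.09228098] [335.17045292 151.69228125]
top0 176 185 279 286 180.46969696969697 282.6969696969697
scene0 268 274 153 168 270.51063829787233 160.47872340425533
```

```bash
python3 - <<'E'
from h import *
s=cam('scene');t=cam('top')
M=R.from_quat([.1348,.6942,-.1363,.6937]).as_matrix();p=np.array([.2536,.6248,.1911])
for sg in(1,-1):
  for b in(0,.013,.03):print(sg,b,proj(s,p+M@[-b,sg*.05,0]))
f=lambda im,x,y,w,h,k:cv2.resize(im[y:y+h,x:x+w],None,fx=k,fy=k,interpolation=cv2.INTER_CUBIC)
a=cv2.imread('pics/scene0.png')
cv2.imwrite('pics/g.png',np.hstack([f(a,225,0,100,75,4),f(s['frame'],240,100,100,75,4)[:,:,::-1]]))
p=readout.get_state()['eef_pos'];print('ray at y',[(s['eye']+ray(s,279,151)*k).round(3) for k in(.95,1,1.05,1.1)],p)
E
```

```text
1 0 [288.49433757  31.34459478]
1 0.013 [288.43293867  26.97798633]
1 0.03 [288.35149118  21.18554939]
-1 0 [263.08456472  40.17133609]
-1 0.013 [262.85763625  35.69775063]
-1 0.03 [262.55644724  29.76021985]
ray at y [array([0.512, 0.124, 0.16 ]), array([0.493, 0.161, 0.132]), array([0.473, 0.198, 0.104]), array([0.454, 0.236, 0.076])] [0.47616164 0.19050272 0.07533451]
```

View pics/g.png

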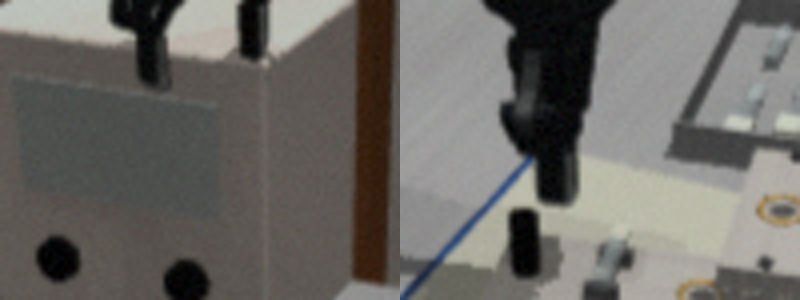

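The close view (6 viewed so far) shows the visible finger tips at scene (279,151), while the reported TCP projects to (279,163). The start picture shows the same gap. The real tips therefore sit about 35 mm above the reported TCP, and the fingers passed over the knob without touching it. I go back and repeat the push lower, feeling for contact.

drive_tool --pt "0 0 -2 0 0" --pt "0 0 -2 0 0" --pt "0 0 -1.5 0 0" --pt "1 0 0 0 0" --pt "1 0 0 0 0" --pt "0.5 0 0 0 0" --pt "0.5 0 0 0 0" --pt "0 0 0 0 0"

```text
time: 5.0
eef_pos: [0.4221, 0.1791, 0.0442]
tcp_rot: [-0.073, 0.704, 0.073, 0.703]
contact_force: [-0.3, -0.1, -0.4]
opening: 0.003
```

drive_tool --pt "0 0 0.5 0 0" --pt "0 0 0.5 0 0" --pt "0 0 0.3 0 0" --pt "0 0 0.3 0 0" --pt "0 0 0.2 0 0" --pt "0 0 0.2 0 0"

```text
time: 5.6
eef_pos: [0.4417, 0.1833, 0.0453]
tcp_rot: [-0.073, 0.704, 0.073, 0.703]
contact_force: [-3.0, -1.2, 2.6]
opening: -0.0
```

```bash
python3 - <<'E'
from h import *
s=cam('scene');M=rel([.497,.196,.075]);print(rings(s,(300,165,330,185)))
im=s['frame'][140:180,255:300].max(2);cv2.imwrite('pics/k3.png',cv2.resize(s['frame'][110:210,240:360],None,fx=5,fy=5,interpolation=cv2.INTER_CUBIC)[:,:,::-1])
E
```

```text
shift cm [-2.97  0.1   5.63] at [0.4421 0.1834 0.0454] t 5.65 F [-2.1 -1.   1.2] op -0.0
[(array([314.3 , 173.35]), array([5. , 5.7]))]
```

View pics/k3.png

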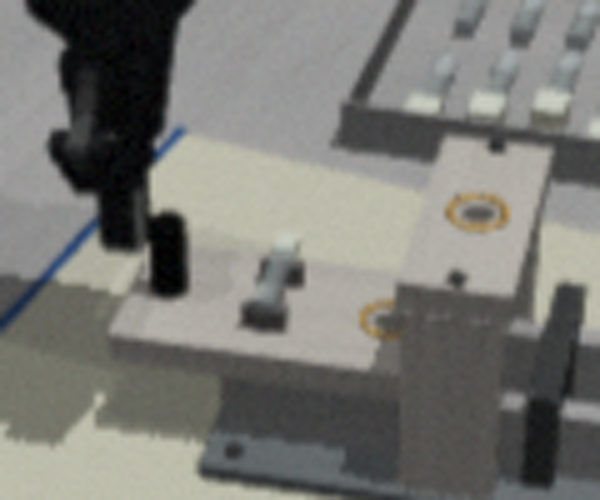

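View 7: the fingers touch the knob from behind at crop (140,230), and the force has risen to about 3 N. I push on to the stop.

drive_tool --pt "0 0 0.4 0 0" --pt "0 0 0.4 0 0" --pt "0 0 0.4 0 0" --pt "0 0 0.4 0 0" --pt "0 0 0.4 0 0" --pt "0 0 0.4 0 0" --pt "0 0 0.4 0 0" --pt "0 0 0.3 0 0" --pt "0 0 0.2 0 0"

```text
time: 6.55
eef_pos: [0.4745, 0.1901, 0.0452]
tcp_rot: [-0.073, 0.703, 0.073, 0.703]
contact_force: [-2.9, 0.2, 0.4]
opening: 0.003
```

drive_tool --pt "0 0 0.1 0 0" --pt "0 0 0.1 0 0" --pt "0 0 0.1 0 0" --pt "0 0 0.1 0 0"

```text
time: 6.95
eef_pos: [0.4781, 0.1909, 0.0452]
tcp_rot: [-0.073, 0.703, 0.073, 0.703]
contact_force: [-3.1, -1.2, -1.0]
opening: -0.002
```

drive_tool --pt "0 0 0.1 0 0" --pt "0 0 0.1 0 0" --pt "0 0 0.1 0 0"

```text
time: 7.25
eef_pos: [0.4787, 0.191, 0.0451]
tcp_rot: [-0.074, 0.706, 0.073, 0.701]
contact_force: [-10.9, -3.3, 6.4]
opening: -0.004
```

drive_tool --pt "0 0 0.1 0 0" --pt "0 0 0.1 0 0" --pt "0 0 0 0 0"

```text
time: 7.55
eef_pos: [0.4785, 0.191, 0.0451]
tcp_rot: [-0.074, 0.708, 0.073, 0.699]
contact_force: [-14.7, -4.9, 10.3]
opening: 0.002
```

The stop is reached: the position stalls at x = 0.4787 while the force climbs to about 15 N. I back off, lift, and touch a bare table spot lightly to calibrate the tip height.

drive_tool --pt "0 0 -0.8 0 0" --pt "0 0 -1.2 0 0" --pt "-3 0 0 0 0" --pt "-4 0 0 0 0" --pt "-1 0 0 0 0" --pt "0 0 0 0 0"

```text
time: 8.15
eef_pos: [0.4658, 0.1883, 0.1282]
tcp_rot: [-0.073, 0.701, 0.073, 0.706]
contact_force: [0.0, 0.2, -0.1]
opening: -0.003
```

```bash
python3 - <<'E'
from h import *
s=cam('scene');t=cam('top')
M=rel([.52,.085,.03]);print(M.round(3))
print(proj(t,[.52,.085,0]),proj(s,[.52,.085,0]),rings(t,(145,190,190,250)))
cv2.imwrite('pics/home.png',np.hstack([cv2.resize(c['frame'][y:y+100,x:x+70],None,fx=5,fy=5,interpolation=cv2.INTER_CUBIC) for c,x,y in((t,140,180),(s,265,120))])[:,:,::-1])
E
```

```text
shift cm [  9.46 -11.23   3.45] at [0.4631 0.1878 0.1246] t 8.25 F [-1.   0.  -1.1] op 0.001
[[-0.    -0.206  0.979]
 [ 0.     0.979  0.206]
 [-1.     0.    -0.   ]]
[236.23952748 252.97115519] [276.43731056 220.43540314] [(array([161.05, 205.5 ]), array([13.8, 14.6]))]
```

View pics/home.png

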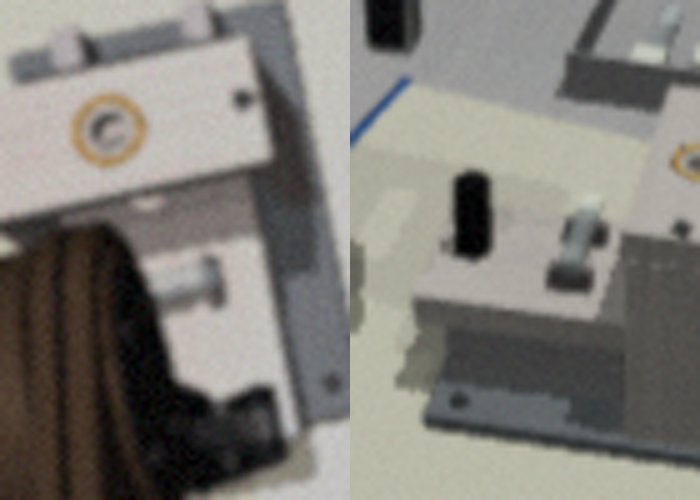

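View 8: the shuttle is home. The lower ring is hidden under the bridge, a bore crescent shows through the upper bushing at crop (108,130), and the knob is at scene (289,156).

drive_tool --pt "0 -3.8 1.15 0 0" --pt "0 -3.8 1.15 0 0" --pt "0 -3.6 1.15 0 0" --pt "4 0 0 0 0" --pt "4 0 0 0 0" --pt "3 0 0 0 0" --pt "2 0 0 0 0" --pt "0 0 0 0 0"

```text
time: 9.05
eef_pos: [0.5151, 0.0854, -0.0103]
tcp_rot: [-0.073, 0.707, 0.074, 0.699]
contact_force: [-0.5, 0.9, 1.0]
opening: -0.003
```

drive_tool --pt "0.6 0 0 0 0" --pt "0.5 0 0 0 0" --pt "0.4 0 0 0 0" --pt "0 0 0 0 0"

```text
time: 9.45
eef_pos: [0.5205, 0.0854, -0.0195]
tcp_rot: [-0.073, 0.703, 0.073, 0.703]
contact_force: [-0.5, 0.5, -0.4]
opening: 0.005
```

drive_tool --pt "0.3 0 0 0 0" --pt "0.3 0 0 0 0" --pt "0.2 0 0 0 0" --pt "0 0 0 0 0"

```text
time: 9.85
eef_pos: [0.5201, 0.0854, -0.028]
tcp_rot: [-0.073, 0.704, 0.073, 0.703]
contact_force: [0.5, -1.2, -0.3]
opening: -0.005
```

drive_tool --pt "0.2 0 0 0 0" --pt "0.1 0 0 0 0" --pt "0 0 0 0 0"

```text
time: 10.15
eef_pos: [0.5203, 0.0854, -0.0308]
tcp_rot: [-0.073, 0.703, 0.073, 0.703]
contact_force: [0.1, -1.0, 0.1]
opening: -0.003
```

drive_tool --pt "0.1 0 0 0 0" --pt "0.1 0 0 0 0" --pt "0.1 0 0 0 0" --pt "0 0 0 0 0"

```text
time: 10.55
eef_pos: [0.5202, 0.0853, -0.0339]
tcp_rot: [-0.073, 0.703, 0.073, 0.703]
contact_force: [-0.1, -0.3, 0.1]
opening: 0.0
```

drive_tool --pt "0.1 0 0 0 0" --pt "0.1 0 0 0 0" --pt "0.1 0 0 0 0" --pt "0 0 0 0 0"

```text
time: 10.95
eef_pos: [0.5202, 0.0854, -0.0369]
tcp_rot: [-0.073, 0.703, 0.073, 0.703]
contact_force: [0.5, -0.7, 0.3]
opening: -0.001
```

drive_tool --pt "0.1 0 0 0 0" --pt "0.1 0 0 0 0" --pt "0.1 0 0 0 0" --pt "0 0 0 0 0"

```text
time: 11.35
eef_pos: [0.5204, 0.0854, -0.0389]
tcp_rot: [-0.073, 0.704, 0.073, 0.703]
contact_force: [-2.4, 0.1, 5.5]
opening: -0.0
```

```bash
python3 - <<'E'
from h import *
s=cam('scene');p=readout.get_state();print(p['eef_pos'],p['contact_force'])
x,y=p['eef_pos'][:2]
for z in(0,.01,.02):print(z,proj(s,[x,y,z]),proj(s,[x,y-.012,z]))
g=s['frame'].max(2);print(g[195:232,266:288:3])
E
```

```text
[ 0.52041921  0.08536063 -0.0389406 ] [-1.88501783  0.63994585  4.66031165]
0 [276.67640107 220.38924796] [274.25250101 223.70416264]
0.01 [276.5287078 217.0834392] [274.08793888 220.39339128]
0.02 [276.37910555 213.73490199] [273.92123264 217.03948313]
[[ 97  65  63  17  12  13  12  69]
 [ 96  55  57  17  16  11  16  80]
 [ 95  51  66  12  15  16  13  96]
 [ 85  55  62  16   6  12  21  90]
 [ 87  64  56  11   9  11  44  62]
 [ 99  75  42  14  14  15  81  55]
 [ 92  73  38  14  15  17  95  78]
 [ 75  76  35  20  17  15 100 101]
 [ 58  78  36  41  10  16  86  97]
 [ 43  77  42  61  15  13  47  71]
 [ 49  85  38  42  14  13  54  62]
 [ 47  86  35  24  16  18 116 112]
 [ 48  66  31  20   7  29 179 179]
 [ 36  51  28  21  11  29 187 189]
 [ 23  35  22  14  14  30 188 189]
 [ 13  22  15  12  18  28 189 189]
 [ 37  19  14   9  17  41 187 186]
 [ 72  15  17  15  17  55 189 191]
 [106  49  27  14  24  60 187 188]
 [111  94  38   7  15  62 188 189]
 [111 111  51  15  18  65 187 192]
 [115 112  59  18  21  63 185 186]
 [115 112  61  17  20  64 188 189]
 [115 115  57  18  16  71 188 189]
 [116 112  61   6  17  73 189 189]
 [121 113  76  16  12  83 191 189]
 [127 118  89  25  20 106 187 188]
 [129 126 105  66  49 142 189 188]
 [129 127 119 107 102 170 191 189]
 [129 128 114 114 152 183 187 189]
 [128 127 109 116 186 189 195 191]
 [129 128 111 125 188 190 200 196]
 [128 124 114 122 189 191 201 200]
 [127 126 112 131 188 195 200 203]
 [129 121 112 150 188 198 200 202]
 [128 114 116 181 188 202 201 201]
 [125 115 123 187 188 204 201 203]]
```

Contact comes at a reported z of -0.0388, so true tip height is the reported value plus about 0.0385 m. The image agrees, and x/y agree with the reported values. Next I go above the long pin.

drive_tool --pt "-3 0 0 0 0" --pt "-4.8 0 0 0 0.3" --pt "-4.8 0 0 0 0.6" --pt "-4.8 0 0 0 0.6" --pt "-2.6 0 0 0 0.6" --pt "0 0 0 0 0.6"

```text
time: 12.0
eef_pos: [0.5239, 0.0853, 0.1662]
tcp_rot: [-0.074, 0.699, 0.073, 0.707]
contact_force: [0.9, -0.3, 0.1]
opening: 0.599
```

drive_tool --pt "0 -3 0.24 0 0.6" --pt "0 -4.5 0.36 0 0.6" --pt "0 -4.5 0.36 0 0.6" --pt "0 -4.5 0.36 0 0.6" --pt "0 -4.5 0.36 0 0.6" --pt "0 -4.5 0.36 0 0.6" --pt "0 -3 0.24 0 0.6" --pt "0 -1.2 0.1 0 0.6" --pt "0 0 0 0 0.6" --pt "0 0 0 0 0.6"

```text
time: 13.0
eef_pos: [0.6042, -0.199, 0.1591]
tcp_rot: [-0.073, 0.704, 0.074, 0.703]
contact_force: [-0.0, -0.1, -0.0]
opening: 0.6
```

```bash
python3 - <<'E'
from h import *
s=cam('scene');t=cam('top');M=rel([.6055,-.2005,.085]);print(M.round(3))
p=readout.get_state()['eef_pos']+[0,0,.0385]
print('tip proj',proj(s,p),proj(t,p))
cv2.imwrite('pics/over.png',np.hstack([cv2.resize(c['frame'][y:y+120,x:x+80],None,fx=5,fy=5,interpolation=cv2.INTER_CUBIC) for c,x,y in((t,340,130),(s,200,210))])[:,:,::-1])
E
```

```text
shift cm [ 7.49 -0.22  0.06] at [ 0.6045 -0.1985  0.1599] t 13.1 F [-0.3 -0.2  0.7] op 0.602
[[-0.001 -0.208  0.978]
 [ 0.001  0.978  0.208]
 [-1.     0.001 -0.001]]
tip proj [236.67636737 255.61979186] [386.89343243 189.84525859]
```

View pics/over.png

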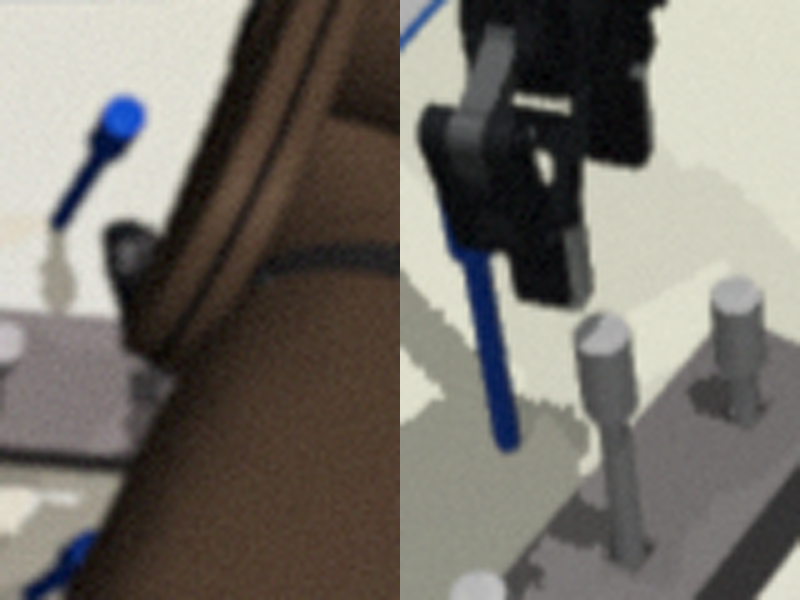

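View 9: the jaws stand above the long pin, with finger tips in the scene crop at (555,300) and (625,160) and the head top at (603,335). The jaw midpoint matches the prediction, so I correct 2 mm and descend.

drive_tool --pt "0 -0.22 0.1 0 0.6" --pt "2 0 0 0 0.6" --pt "2 0 0 0 0.6" --pt "1.5 0 0 0 0.6" --pt "1 0 0 0 0.6" --pt "0.7 0 0 0 0.6" --pt "0.3 0 0 0 0.6" --pt "0 0 0 0 0.6"

```text
time: 13.9
eef_pos: [0.6064, -0.2023, 0.0853]
tcp_rot: [-0.073, 0.703, 0.073, 0.703]
contact_force: [-0.5, 1.0, -0.4]
opening: 0.601
```

```bash
python3 - <<'E'
from h import *
s=cam('scene');rel([.606,-.2005,.085])
cv2.imwrite('pics/close.png',cv2.resize(s['frame'][210:300,195:295],None,fx=6,fy=6,interpolation=cv2.INTER_CUBIC)[:,:,::-1])
E
```

```text
shift cm [ 0.09  0.21 -0.03] at [ 0.6067 -0.2025  0.0859] t 13.95 F [-1.  -0.7  0.3] op 0.596
```

View pics/close.png

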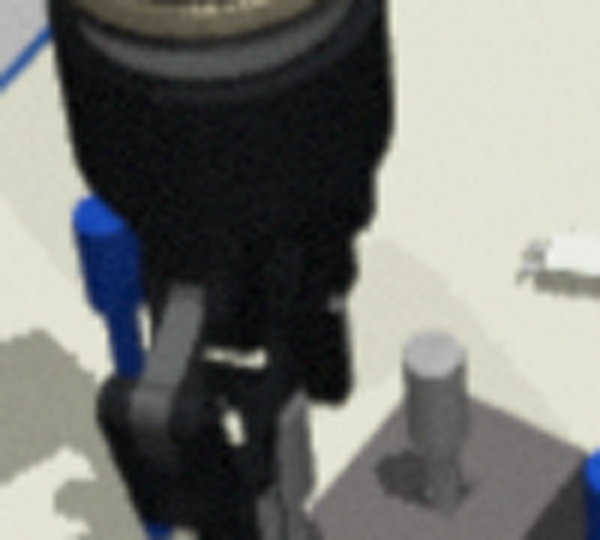

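View 10: the near finger hides the head but straddles it, with no contact force. The tool sits 2 mm too far along -y, so I correct that and close gently.

drive_tool --pt "0 0.2 0 0 0.6" --pt "0 0 0 0 0.5" --pt "0 0 0 0 0.4" --pt "0 0 0 0 0.3" --pt "0 0 0 0 0.27" --pt "0 0 0 0 0.25" --force 20

```text
time: 14.55
eef_pos: [0.6059, -0.2004, 0.0854]
tcp_rot: [-0.073, 0.703, 0.073, 0.703]
contact_force: [0.1, 0.4, 0.3]
opening: 0.247
```

drive_tool --pt "0 0 0 0 0.23" --pt "0 0 0 0 0.2" --pt "0 0 0 0 0.15" --pt "0 0 0 0 0.1" --pt "0 0 0 0 0"

```text
time: 15.05
eef_pos: [0.6059, -0.2003, 0.0854]
tcp_rot: [-0.073, 0.703, 0.073, 0.703]
contact_force: [-0.4, 0.8, 0.6]
opening: 0.202
```

drive_tool --pt "0 0 0 0 0" --pt "-0.3 0 0 0 0" --pt "-0.7 0 0 0 0" --pt "-1 0 0 0 0" --pt "-2 0 0 0 0" --pt "-2 0 0 0 0" --pt "-2.5 0 0 0 0" --pt "-2.5 0 0 0 0" --pt "-2.5 0 0 0 0" --pt "-1.5 0 0 0 0" --force 60

```text
time: 16.05
eef_pos: [0.6068, -0.2008, 0.239]
tcp_rot: [-0.074, 0.702, 0.072, 0.705]
contact_force: [-0.4, -0.1, -2.3]
opening: 0.189
```

```bash
python3 - <<'E'
from h import *
rel([.6015,.2185,.236])
E
```

```text
shift cm [ 0.21 41.14  8.13] at [ 0.6068 -0.2008  0.239 ] t 16.05 F [-0.4 -0.1 -2.3] op 0.189
```

drive_tool --pt "0 2 0.4 0 0" --pt "0 3.5 0.69 0 0" --pt "0 4.5 0.89 0 0" --pt "0 4.5 0.89 0 0" --pt "0 4.5 0.89 0 0" --pt "0 4.5 0.89 0 0" --pt "0 4.5 0.89 0 0" --pt "0 4.5 0.89 0 0" --pt "0 3.5 0.69 0 0" --pt "0 2.5 0.5 0 0"

```text
time: 17.05
eef_pos: [0.5992, 0.1956, 0.2339]
tcp_rot: [-0.074, 0.704, 0.074, 0.702]
contact_force: [0.0, -0.7, -0.7]
opening: 0.191
```

drive_tool --pt "0 1.5 0.3 0 0" --pt "0 0.8 0.15 0 0" --pt "0.2 0.2 0.06 0 0" --pt "0 0 0 0 0" --pt "0 0 0 0 0"

```text
time: 17.55
eef_pos: [0.6011, 0.2164, 0.233]
tcp_rot: [-0.073, 0.704, 0.073, 0.703]
contact_force: [-0.3, -0.6, -1.9]
opening: 0.194
```

```bash
python3 - <<'E'
from h import *
s=cam('scene');t=cam('top');M=rel([.6015,.2185,.23]);print(M.round(3))
p=readout.get_state()['eef_pos']
tz=.0100+(p[2]-.0854);print('tip z',tz)
for n,c in(('s',s),('t',t)): print(n,'tip',proj(c,[*p[:2],tz]),'head',proj(c,[*p[:2],tz+.146]),'bush',proj(c,[.6015,.2185,.125]))
print(rings(s,(300,140,355,190)))
k=cv2.resize(s['frame'][70:200,280:400],None,fx=5,fy=5,interpolation=cv2.INTER_CUBIC)[:590]
cv2.imwrite('pics/ins.png',k[:,:,::-1]);cv2.imwrite('pics/ins_full.png',s['frame'][:,:,::-1]);cv2.imwrite('pics/ins_top.png',t['frame'][:,:,::-1])
E
```

```text
shift cm [0.33 0.19 0.07] at [0.6012 0.2165 0.2334] t 17.65 F [-0.  -0.4 -1.7] op 0.193
[[-0.    -0.205  0.979]
 [-0.     0.979  0.205]
 [-1.    -0.    -0.   ]]
tip z 0.1579500051407457
s tip [335.23350421 139.31966865] head [339.0621493   75.15332279] bush [334.92447471 151.68665751]
t tip [157.54903041 201.64445699] head [132.22067077 180.07289473] bush [161.03073502 205.34421388]
[(array([337.75, 151.53]), array([4.6, 7.2]))]
```

View pics/ins.png

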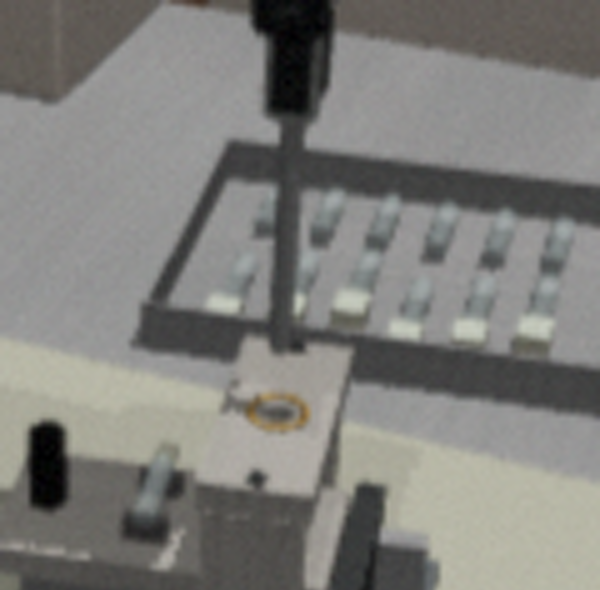

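View 11: the pin hangs upright with its tip at scene (336.2,140), and the ring is centred at (335.6,152.2). Both show the same ~1 px offset from prediction, so the TCP-based target is good to about 1 mm. I shift +y and lower slowly, watching the force.

drive_tool --pt "0 0.17 0.05 0 0" --pt "1 0 0 0 0" --pt "1 0 0 0 0" --pt "0.5 0 0 0 0" --pt "0 0 0 0 0"

```text
time: 18.15
eef_pos: [0.6, 0.2191, 0.2061]
tcp_rot: [-0.073, 0.705, 0.073, 0.702]
contact_force: [-0.6, 0.2, -1.8]
opening: 0.189
```

```bash
python3 - <<'E'
from h import *
s=cam('scene');rel([.6013,.2182,.208]);p=readout.get_state()['eef_pos'];tz=.01+p[2]-.0854
print('tip',tz,proj(s,[*p[:2],tz]),'bush',proj(s,[.6013,.2182,.125]))
im=s['frame'].astype(int)
print('R-B ring');d=im[:,:,0]-im[:,:,2];ys,xs=np.nonzero(d[144:161,322:350]>28);ys+=144;xs+=322
print(xs.min(),xs.max(),ys.min(),ys.max(),cv2.fitEllipse(np.c_[xs,ys].astype(np.float32)))
print(im[138:160,326:348].max(2))
E
```

```text
shift cm [-0.09 -0.12  0.05] at [0.6005 0.2193 0.2071] t 18.2 F [ 0.9  0.5 -1.8] op 0.192
tip 0.13166463257559435 [334.79476026 148.86116751] bush [334.78968123 151.73579273]
R-B ring
329 341 149 155 ((335.11846923828125, 151.87091064453125), (6.254258155822754, 11.701257705688477), 90.7068862915039)
[[ 67  69  97 152 156 158 151 117  67  65  71  70  49  50  63 101 105 106
   97  96  90  82]
 [ 66  74 102 154 161 161 154 119  67  64  69  66  54  50  65 126 149 147
  141 139 140 130]
 [ 65  82 122 158 163 159 153  99  69  65  72  72  84  90 103 136 156 159
  158 158 157 154]
 [ 77  97 150 158 161 162 154 102  68  68  71  88 135 152 153 156 157 160
  160 162 161 162]
 [102 103 144 157 161 163 151  95  66  69  70  93 150 159 159 158 159 160
  161 161 162 159]
 [134 105 112 158 162 164 150  87  62  67  70  94 153 162 160 157 163 160
  160 158 159 162]
 [126  98 109 155 160 164 151  83  65  67  74  94 156 159 159 160 159 160
  161 161 163 162]
 [111  94 105 140 160 162 152  86  64  68  74  99 154 158 159 160 162 159
  160 161 163 157]
 [112 102 101 118 156 165 151  85  65  69  77 103 157 
[... 548 characters left out ...]
9  84 103 140 121 160 163 164
  178 176 168 112]
 [162 147 167 144 153 158 129 102  97  90  88  93 120 143 126 150 163 167
  175 173 159 110]
 [170 170 178 169 148 153 146 143 126 125 124 136 154 147 144 145 165 174
  177 175 142  99]
 [173 175 176 177 168 149 145 153 152 151 147 154 153 137 142 157 166 174
  176 168 125 100]
 [176 176 177 177 174 167 161 152 151 147 140 153 161 162 158 164 165 173
  176 164  99 103]
 [175 175 175 177 176 174 170 168 172 165 162 169 169 169 168 168 171 177
  173 160  87 103]
 [175 176 177 174 176 176 175 173 177 175 173 177 178 173 177 177 175 179
  169 145  89 105]
 [175 178 175 172 173 174 174 175 176 174 176 177 179 176 173 177 176 177
  173 131  87 114]]
```

drive_tool --pt "0 -0.08 0.03 0 0" --pt "0.4 0 0 0 0" --pt "0.4 0 0 0 0" --pt "0.3 0 0 0 0" --pt "0.2 0 0 0 0" --pt "0 0 0 0 0"

```text
time: 18.8
eef_pos: [0.6013, 0.2186, 0.1947]
tcp_rot: [-0.073, 0.704, 0.073, 0.703]
contact_force: [-0.3, 0.2, -1.8]
opening: 0.19
```

drive_tool --pt "0.4 0 0 0 0" --pt "0.4 0 0 0 0" --pt "0.4 0 0 0 0" --pt "0 0 0 0 0"

```text
time: 19.2
eef_pos: [0.601, 0.2185, 0.1822]
tcp_rot: [-0.073, 0.704, 0.073, 0.703]
contact_force: [-0.1, 0.3, -1.8]
opening: 0.192
```

The pin is through the upper bushing without side force. I continue to the lower one.

drive_tool --pt "1 0 0 0 0" --pt "1 0 0 0 0" --pt "1 0 0 0 0" --pt "0.7 0 0 0 0" --pt "0.4 0 0 0 0" --pt "0 0 0 0 0"

```text
time: 19.8
eef_pos: [0.601, 0.2185, 0.1412]
tcp_rot: [-0.073, 0.704, 0.073, 0.703]
contact_force: [-0.1, -0.2, -0.8]
opening: 0.195
```

drive_tool --pt "0.3 0 0 0 0" --pt "0.3 0 0 0 0" --pt "0.3 0 0 0 0" --pt "0.3 0 0 0 0" --pt "0 0 0 0 0"

```text
time: 20.3
eef_pos: [0.6012, 0.2186, 0.1297]
tcp_rot: [-0.073, 0.704, 0.073, 0.703]
contact_force: [0.9, 1.3, -1.2]
opening: 0.193
```

drive_tool --pt "0.5 0 0 0 0" --pt "0.5 0 0 0 0" --pt "0.5 0 0 0 0" --pt "0.5 0 0 0 0" --pt "0.4 0 0 0 0" --pt "0.3 0 0 0 0" --pt "0.2 0 0 0 0" --pt "0 0 0 0 0" --pt "0 0 0 0 0"

```text
time: 21.2
eef_pos: [0.6017, 0.2187, 0.1015]
tcp_rot: [-0.073, 0.703, 0.073, 0.703]
contact_force: [0.1, 0.0, -2.0]
opening: 0.189
```

```bash
python3 - <<'E'
from h import *
s=cam('scene');t=cam('top');rel([.6012,.2185,.1004]);p=readout.get_state();tz=.01+p['eef_pos'][2]-.0854
print('tip z',tz,'head clear of bridge',tz+.11-.125,p['wrist_torque'])
for z in(.125,.135,.171): print(z,proj(s,[.6012,.2185,z]))
a=cv2.resize(s['frame'][90:210,270:370],None,fx=5,fy=5,interpolation=cv2.INTER_CUBIC)
b=cv2.resize(t['frame'][140:300,120:220],None,fx=3,fy=3.75,interpolation=cv2.INTER_CUBIC)
cv2.imwrite('pics/final.png',np.hstack([a,b])[:,:,::-1])
E
```

```text
shift cm [ 0.13 -0.01 -0.06] at [0.6018 0.2187 0.1017] t 21.3 F [-0.2  0.5 -1.4] op 0.191
tip z 0.026278896262744544 head clear of bridge 0.011278896262744531 [-0.01394142  0.01588431 -0.03986203]
0.125 [334.79675441 151.65526218]
0.135 [335.02676696 147.83320806]
0.171 [335.88036154 133.64926585]
```

View pics/final.png

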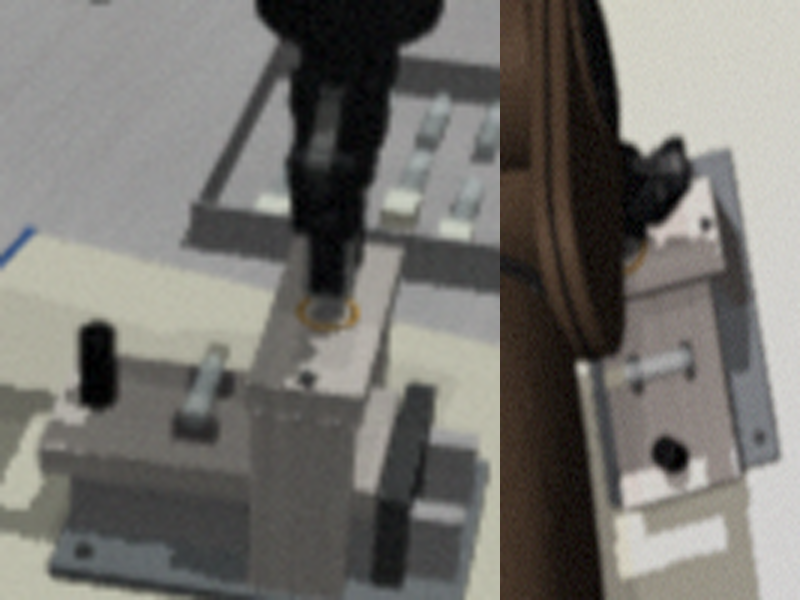

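View 12: the pin is held upright in both bushings. The finger tips are clear of the bridge and the knob is still in the home position at scene (289,155). No side force shows, only the pin's weight.

```bash
python3 -c "
from h import *
print(sign_off())"
```

```text
the job is handed in; nothing more can be done
None
```

The job is handed in at about 21 s of the 59 s allowed. The shuttle is home, and the long pin is held upright through both bushings by the gripper alone.

- **Shuttle:** I pushed it along the rails until the position stalled and the force rose from about 3 N to about 15 N. The knob was still in the home position in the last picture.
- **Pin:** I took the grey long pin from the rack's middle hole and threaded it through both bushings with no noticeable side force. By the arm's readings the tip is about 26 mm above the table, roughly 19 mm below the lower bushing. The head is about 11 mm clear of the bridge. The wrist feels only about 1.5–2 N, roughly the pin's weight.
- **What disagreed:** the reported tool height is about 38.5 mm lower than the real finger tips. Because of this, my first push passed over the knob without touching it. I measured the offset with a light touch (about 5 N) on bare table, corrected for it and repeated the push.
- **Not seen directly:** the bridge hides the lower bushing and the pin's tip, so both are inferred from height and force. I did not take a last picture of the rack, lampholder or loose lamp. I steered clear of them and saw no unexpected force.

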